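# Set resin sample bars to the cut line in the trimming jig and clamp them

### The job

Load the trimming jig: lay every coloured resin bar on the bench flat in a green lane of its own on the robot's side of the blue bridge, slide it under the bridge until its far end is level with the black scribed line, neither short of it nor past it (within 3 mm). Once all the bars are on the line, swing the red lever fully round to its stop to close the hold-down; leave the bars on the line and do not knock over the pigment bottles.

Things in the scene. Friction and masses are not known exactly. Their poses are not given: they have to be found in the camera images.
- jig: aluminium trimming jig fixed to the bench: plate 190 (x) x 290 (y) x 10 mm; origin under its centre, x along its four open lanes, away from the robot, y across them. Lanes have green floors 34 mm wide between grey ribs 4 mm thick, 7 mm high (x = -93 to +55 mm). A fixed blue bridge crosses all lanes; bars go under it only by sliding, and nothing stops them beyond it
- bridge (a point): centre of the blue bridge's top face, 52 mm above the bench (42 above the plate top); the bridge is 16 mm wide in jig x (centre at jig x = +34 mm) and reaches from jig y = -143 to +143 mm; the passage under it is 31 mm high above the plate top, about 27 mm with the lever closed
- line_mid (a point): middle of the black scribed line (2.5 mm wide) on the plate's top face (10 mm above the bench), 28 mm beyond the bridge's far face (jig x = +70 mm); the line runs across all lanes along the jig's y; axes as the jig's
- lane0 (a point): point where the scribed line crosses the middle of lane 0 (jig y = -99 mm), on the plate top; axes as the jig's
- lane1 (a point): the same for lane 1 (jig y = -33 mm)
- lane2 (a point): the same for lane 2 (jig y = +33 mm)
- lane3 (a point): the same for lane 3 (jig y = +99 mm)
- lever (a joint): red cam lever on top of the bridge's +y post, turning about the vertical: 0 = open, pointing outwards along jig +y; 1.57 = closed at its stop, pointing along jig -x. Turns counter-clockwise from above as it closes, lowers a black strip under the bridge to just above the bars, stays where it is left; about 1.5 N at the handle. Starts between 0 and 0.25
- lever_handle (a point): on the axis of the lever's upright round handle (18 mm diameter, from 56 to 90 mm above the bench, 85 mm from the pivot), 76 mm above the bench
- lever_pivot (a point): on the lever's vertical pivot axis, 76 mm above the bench
- bar_red: red cast resin sample bar, 100 mm long (its x axis), 26 x 26 mm square section, about 70 g, both ends alike; origin at its centre (13 mm above what it lies on). Lies on the bench at the start; may be absent
- bar_yellow: yellow cast resin sample bar, 90 mm long (its x axis), 26 x 26 mm square section, about 63 g, both ends alike; origin at its centre (13 mm above what it lies on). Lies on the bench at the start; may be absent
- bar_blue: blue cast resin sample bar, 80 mm long (its x axis), 26 x 26 mm square section, about 56 g, both ends alike; origin at its centre (13 mm above what it lies on). Lies on the bench at the start; may be absent
- bar_white: white cast resin sample bar, 70 mm long (its x axis), 26 x 26 mm square section, about 49 g, both ends alike; origin at its centre (13 mm above what it lies on). Lies on the bench at the start; may be absent
- pigment_red: red pigment dropper bottle, 38 mm diameter, 100 mm tall, standing; origin under its base; not part of the work
- pigment_blue: blue pigment dropper bottle, 38 mm diameter, 100 mm tall, standing; origin under its base; not part of the work
Things that resemble listed ones, but are neither listed nor needed, are in the scene too. Leave any pink look-alike of the bar_red alone.

How it is judged:
By the outcome, as a careful person would: the job done as asked, in the order asked, and still so for the second after the job is handed in, with the robot touching nothing.
Of bar_red, bar_yellow, bar_blue, bar_white only 3 to 4 are there at a start; the rules pass over those that are not, and their reading is None.
At some moment in a run one of bar_red, bar_yellow, bar_blue, bar_white may be knocked a few centimetres aside while the robot is not near it.
Once in a run the grip may slacken for a moment while it holds something.
It also fails if it takes over 210 s, if anything falls off the work surface, if the arm or the gripper's body presses on something with over 40 N, if the wrist force passes 120 N, or if a joint passes its speed limit or range.

### The arm

A 6-joint arm with a two-finger parallel gripper is mounted at the origin on the work surface; the furniture and walls round the work are solid. World frame = base frame: x ahead of the robot, y to its left, z up, the work surface at z = 0. Lengths are in m, angles in rad, forces in N, time in s.
With the tool pointing down it reaches from about 0.35 to 0.95 m from the base axis. Payload 17.4 kg.
Tool frame: the origin (TCP) lies midway between the tips of the shut fingers; the grasp point (between the pads) lies bot.hold_point_z behind it (bot.hold_point_z is the distance from the TCP to the grasp point, in m); z points along the fingers, y is the line along which they close (so a half turn about z gives the same grasp; the last joint's range is limited). The gripper opens to 93 mm and grips with 3 to 60 N. Pads are 15 mm wide; open, the fingers measure 128 mm over their backs; the gripper's body (75 mm by 188 mm) begins 65 mm behind the grasp point.
Start: joints at [1.147, 0.116, 1.442, -0, 1.584, -0.038], TCP at [0.254, 0.625, 0.219] pointing down, gripper open.
Joint ranges: [-2.83, 2.83], [-0.83, 2.19], [0.07, 2.5], [-1.14, 4.28], [0.01, 3], [-2.97, 2.97]. Speed limits (rad/s): [1.89, 1.89, 2.22, 3.14, 3.14, 3.14].

### API

Orientations are given as a 3x3 rotation matrix whose columns are the frame's x, y, z axes.
In Python, from station import bot, snapshot, camera_params, search_frame gives the robot as it stands. The module is installed in compiled form; this text tells all that it offers.
- The arm moves only by the tool arm_command, never from a script. Its argument "motion" is a list of rows, each an object of numbers: "jaw": the finger opening in m, from 0 to 0.093; "dx", "dy", "dz": the shift along the tool's x, y, z in m; "twist": the turn about the tool's z in rad. A call has 1 to 10 rows; each row is the pose to reach, as a shift and turn from the pose commanded when the call began, along the tool's axes at that moment; what a row does not reach only later rows make up. A row lasts 1/10 s, in which the tool goes at most 50 mm and 8.59 degrees, less where a joint would pass 70% of its speed; a pose out of reach is approached as far as the arm can. A call with a gripper value outside its range is refused whole. The fingers move at their own pace and stop on an object; the grip force is fixed at half the most. Time passes only in rows, so rows that repeat a pose let the fingers close. It gives the time, the measured TCP pose, the force, the opening and the grip force at its end, in the units of the state.
- bot.state(): the state, without advancing time (a new reading comes with each control period).
- snapshot(name): name is "scene" or "top" or "wrist"; returns (picture, depth): 420x560x3 uint8, red, green, blue; 420x560 float32, m along the optical axis (not along the pixel's ray), 0 where there is no reading.
- camera_params(name): a dict with "K" (3x3 intrinsics, pixels), "extrinsics" (4x4, takes a point from camera to world coordinates). Camera axes: x right, y up, looking along -z (the intrinsics and any distortion apply to the point x, -y, -z); pixel columns grow to the right and rows downward; lengths in m; the calibration is good to about 2 mm. A picture is of the moment at which its call begins: read the wrist's pose just before it. camera_params takes no time and is no camera call; for the wrist camera it gives the pose at the moment of the call.
- bot.hand_in(): hands the job in; it is judged then, once.
Trained networks look in the newest picture that a camera, given by its name, has taken for a name from the list of things; names that differ only in an ending like _2 or _b are one class to them, and where a whole thing is asked for, a point or a joint stands for the part that bears it (a point fixed in the world has none). Each returns a list of dicts, best first, with "conf" (0 to 1); they miss things now and then, are a little off and sometimes report something else, mostly with a low value. They report only what shows in the picture. A call takes as long as a camera call. They do not tell look-alikes from the thing itself.
- search_frame(thing, camera): "uv" ([column, row] in pixels, amid what is visible of it).
The state is a dict: "time_s": time; "joint_positions": joint angles; "qvel": joint speeds; "tau": joint torques, N m; "tool_pos": TCP position; "tcp_rot": TCP orientation; "wrist_force": force on the tool from outside, world axes, zero at the start; "ft_torque": the same for the moment, N m; "opening": opening from 0.0 (shut) to 1.0 (fully open); "grasp_force": force on a finger pad.
Only numpy, scipy, OpenCV 4.12 (cv2) and the standard library are available. Lean on these libraries where they do the work, as an engineer would, in place of code of your own. Each camera call takes 0.05 s, during which the arm holds its last target. There are 200 camera calls.

## Working session

There is one attempt and no reset: what is moved stays moved. The work goes in short steps, Python scripts to look and compute and a tool call to move; the robot and the scene stay as the last step left them, time stands still between calls to the robot, and variables do not carry over. Pictures are saved under pics/ and viewed, at most 14 in all, crops included, and the job is handed in when it is done.

Besides the shell and the picture viewer there is one more tool, called after ">>>" by a JSON object that holds its "fn" and its "kwargs". arm_command: Moves the arm, as the interface text tells. Its arguments: {"type":"object","properties":{"motion":{"type":"array","items":{"type":"object","properties":{"jaw":{"type":"number"},"dx":{"type":"number"},"dy":{"type":"number"},"dz":{"type":"number"},"twist":{"type":"number"}}}}},"required":["motion"]}

```bash
mkdir -p pics; cat > h.py <<'E'
import numpy as np, cv2
from station import bot, snapshot, camera_params, search_frame
def world(name, depth, P=None):
    P=P or camera_params(name); K=np.array(P["K"]); E=np.array(P["extrinsics"])
    v,u=np.mgrid[0:depth.shape[0],0:depth.shape[1]]
    x=(u-K[0,2])/K[0,0]*depth; y=(v-K[1,2])/K[1,1]*depth
    p=np.stack([x,-y,-depth],-1)
    return p@E[:3,:3].T+E[:3,3]
def take(name,fn=None):
    P=camera_params(name); im,d=snapshot(name)
    if fn: cv2.imwrite("pics/"+fn,im[:,:,::-1])
    return im,d,world(name,d,P),P
E
python3 - <<'E'
from h import *
for n in ("top","scene"):
    im,d,W,P=take(n,n+"0.png"); np.savez(n+"0.npz",im=im,W=W)
    print(n,[k for k in P],np.round(np.array(P["K"]),1).tolist(),np.round(np.array(P["extrinsics"]),3).tolist())
    for t in "bar_red bar_yellow bar_blue bar_white pigment_red pigment_blue lever_handle jig bridge".split():
        for r in search_frame(t,n)[:3]:
            u,v=map(int,r["uv"]); print(t,round(r["conf"],2),u,v,np.round(W[v,u],3))
print(bot.hold_point_z,bot.state())
E
```

```text
top ['K', 'extrinsics'] [[538.9, 0.0, 280.6], [0.0, 538.9, 212.6], [0.0, 0.0, 1.0]] [[-0.025, 0.999, -0.04, 0.357], [-1.0, -0.025, 0.012, 0.01], [0.011, 0.04, 0.999, 1.564], [0.0, 0.0, 0.0, 1.0]]
bar_red 0.61 355 232 [ 0.358 -0.219  0.03 ]
bar_yellow 0.78 404 189 [ 0.477 -0.364  0.026]
bar_yellow 0.45 352 184 [ 0.495 -0.215  0.023]
bar_white 0.78 352 186 [ 0.489 -0.215  0.027]
pigment_red 0.59 144 240 [0.35  0.368 0.085]
pigment_blue 0.51 179 247 [0.328 0.276 0.067]
pigment_blue 0.26 254 194 [0.475 0.067 0.004]
lever_handle 0.7 191 177 [0.522 0.239 0.064]
lever_handle 0.42 349 184 [ 0.495 -0.206  0.027]
jig 0.65 254 195 [0.472 0.067 0.01 ]
bridge 0.89 254 195 [0.472 0.067 0.01 ]
scene ['K', 'extrinsics'] [[421.1, 0.0, 280.2], [0.0, 421.1, 214.6], [0.0, 0.0, 1.0]] [[0.597, 0.429, -0.678, -0.279], [-0.802, 0.335, -0.494, -0.529], [0.015, 0.839, 0.544, 0.638], [0.0, 0.0, 0.0, 1.0]]
bar_red 0.93 377 309 [ 0.325 -0.332  0.026]
bar_red 0.83 332 277 [ 0.352 -0.212  0.027]
bar_yellow 0.71 417 282 [ 0.45  -0.366  0.027]
bar_white 0.58 362 251 [ 0.475 -0.221  0.027]
pigment_red 0.72 154 190 [0
[... 413 characters left out ...]
e+00, -3.78003020e-02]), 'qvel': array([ 7.91733667e-04, -1.21052858e-03,  7.68187402e-04, -9.35464339e-04,
       -5.05682954e-04, -7.54264398e-05]), 'tau': array([ 2.39608533e-03, -7.21065903e+01, -6.22743845e+01,  7.80904130e-02,
        1.85605878e-02, -7.94032871e-05]), 'tool_pos': array([0.25402734, 0.62537535, 0.21863125]), 'tcp_rot': array([[-9.26488483e-01,  3.76323119e-01, -8.97513392e-06],
       [ 3.76323120e-01,  9.26488483e-01, -2.89543667e-05],
       [-2.58083937e-06, -3.02034377e-05, -1.00000000e+00]]), 'wrist_force': array([-0.36029041, -0.88495425, -0.533015  ]), 'ft_torque': array([-0.01436821,  0.00404026, -0.01485369]), 'grasp_force': 0.0, 'opening': 1.0018645008430427}
```

```bash
python3 - <<'E'
import cv2
a=cv2.imread("pics/top0.png"); cv2.imwrite("pics/top0c.png",cv2.resize(a[110:310,100:460],(800,444),interpolation=cv2.INTER_CUBIC))
b=cv2.imread("pics/scene0.png"); cv2.imwrite("pics/scene0c.png",cv2.resize(b[130:370,120:480],None,fx=2.2,fy=2.2,interpolation=cv2.INTER_CUBIC))
E
```

```text
(no output)
```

View pics/top0c.png

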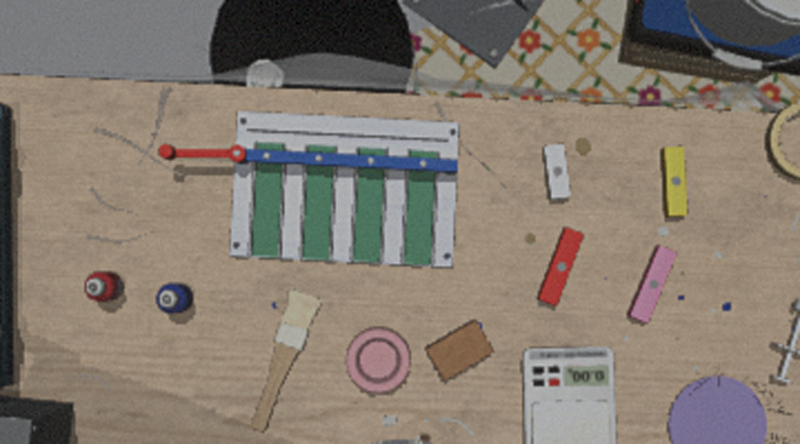

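View pics/scene0c.png

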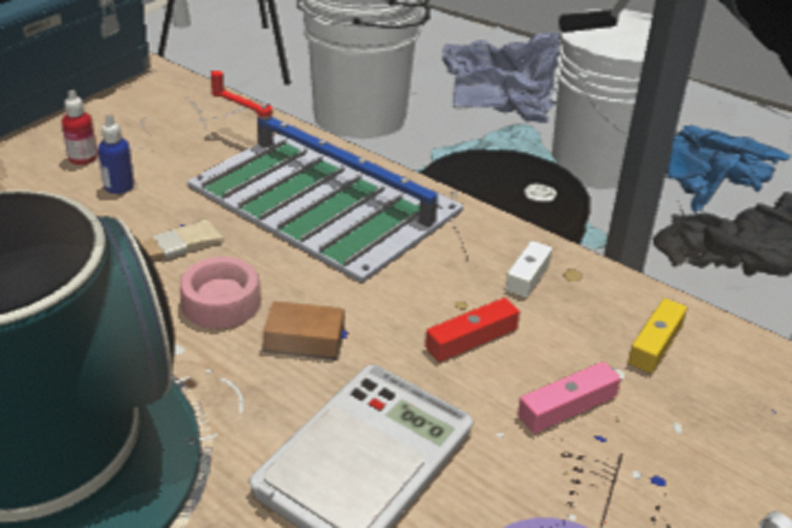

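The views show four bar-shaped objects in the top image:
- Red at (353,230). It has the saturated red that fits bar_red.
- Pink at (394,238), the look-alike.
- White at (351,187).
- Yellow at (404,191).

There is no blue bar. The jig's lever is at left, with its handle at (175,178). The bottles are at (145,239) and (178,244).

Next I'll measure poses by colour.

```bash
cat >> h.py <<'E'
HSV=dict(red=((0,150,80),(6,255,255)),yellow=((22,110,80),(34,255,255)),white=((0,0,150),(180,45,255)),
  green=((60,60,30),(90,255,255)),blue=((105,110,50),(125,255,255)))
def mask(im,c):
    h=cv2.cvtColor(im,cv2.COLOR_RGB2HSV); lo,hi=HSV[c]; m=cv2.inRange(h,lo,hi)
    if c=="red": m|=cv2.inRange(h,(174,150,80),(180,255,255))
    return m
def topbars(cols=("red","yellow","white"),W=None,im=None,name="top",box=None,zr=(.018,.032)):
    """centre, yaw, size of each bar's top face"""
    out={}
    if im is None: im,_,W,_=take(name)
    for c in cols:
        m=(mask(im,c)>0)&(W[...,2]>zr[0])&(W[...,2]<zr[1])
        if box: m&=(W[...,0]>box[0])&(W[...,0]<box[1])&(W[...,1]>box[2])&(W[...,1]<box[3])
        n,l,s,_=cv2.connectedComponentsWithStats(m.astype(np.uint8))
        if n<2: continue
        i=1+s[1:,4].argmax(); p=W[l==i][:,:2].astype(np.float32)
        (cx,cy),(w,h),a=cv2.minAreaRect(p*1000)
        if w<h: w,h,a=h,w,a+90
        a=(a+90)%180-90
        out[c]=(cx/1000,cy/1000,a,w,h,len(p)); 
    return out
def goto(x,y,z,yawdeg=None):
    """tool-axes shift and twist to have TCP at x,y,z with tool y axis (closing line) at yaw (deg, world)"""
    s=bot.state(); R=s["tcp_rot"]; d=R.T@(np.array([x,y,z])-s["tool_pos"])
    tw=0
    if yawdeg is not None:
        cur=np.degrees(np.arctan2(R[1,1],R[0,1])); tw=-((yawdeg-cur+90)%180-90)
    print("d",np.round(d,4),"twist deg",round(tw,2),"rad",round(np.radians(tw),4),"j6",round(s["joint_positions"][5],2))
E
python3 - <<'E'
from h import *
f=np.load("top0.npz"); im,W=f["im"],f["W"]
for k,v in topbars(im=im,W=W).items(): print(k,np.round(v,3))
m=(mask(im,"green")>0)&(W[...,0]>.3)
n,l,s,c=cv2.connectedComponentsWithStats(m.astype(np.uint8))
for i in range(1,n):
    if s[i,4]>100: print("green",s[i],np.round(W[l==i].mean(0),4),cv2.minAreaRect((W[l==i][:,:2]*1000).astype(np.float32)))
m=(mask(im,"blue")>0)&(W[...,2]>.04)&(W[...,0]>.45); print("bridge",cv2.minAreaRect((W[m][:,:2]*1000).astype(np.float32)),W[m][:,2].mean())
m=(mask(im,"red")>0)&(W[...,2]>.05)&(W[...,0]>.45); p=W[m]; print("lever",cv2.minAreaRect((p[:,:2]*1000).astype(np.float32)),p[p[:,2]>.08].mean(0),len(p))
P=camera_params("wrist"); print(np.round(P["extrinsics"],3),np.round(P["K"],0))
goto(.45,.0,.3,0)
goto(.42,.45,.3)
E
```

```text
red [ 3.6500e-01 -2.1100e-01 -2.2710e+01  9.7690e+01  2.5021e+01  2.6100e+02]
yellow [  0.472  -0.363   0.654  87.364  25.693 248.   ]
white [ 1.71000e-01 -2.18000e-01  4.58000e-01  1.75841e+02  1.15656e+02
  1.68600e+03]
green [213 183  14  43 469] [0.4473 0.1647 0.0245] ((434.1527404785156, 93.1506118774414), (192.8540496826172, 120.2166976928711), 79.2255859375)
green [236 185  14  42 479] [0.4416 0.0993 0.0275] ((416.40557861328125, 86.5088119506836), (174.46482849121094, 85.22870635986328), 26.295263290405273)
green [259 186  14  42 482] [0.4368 0.0343 0.0209] ((426.6953125, 34.064208984375), (140.7996063232422, 44.09172058105469), 1.9296445846557617)
green [282 187  14  42 482] [ 0.432  -0.0311  0.0176] ((422.5216979980469, -29.432170867919922), (48.14371871948242, 144.66085815429688), 77.55597686767578)
green [546 199  10  16 117] [ 0.4166 -0.7689  0.0549] ((398.47344970703125, -393.5653076171875), (44.37662124633789, 809.4743041992188), 2.723633050918579)
bridge ((505.27978515625, 53.1907958984375), (265.18994140625, 15.375210762023926), 85.62545776367188) 0.05279309991726459
lever ((517.8041381835938, 238.11666870117188), (98.89469909667969, 17.118858337402344), 86.47189331054688) [0.51814332 0.28085415 0.09089968] 127
[[ 0.377 -0.885 -0.272  0.178]
 [ 0.926  0.361  0.111  0.656]
 [ 0.    -0.294  0.956  0.384]
 [ 0.     0.     0.     1.   ]] [[308.   0. 279.]
 [  0. 308. 208.]
 [  0.   0.   1.]]
d [-0.4169 -0.5057 -0.0814] twist deg 67.89 rad 1.185 j6 -0.04
d [-0.2198 -0.1    -0.0814] twist deg 0 rad 0.0 j6 -0.04
```

>>> {"fn": "arm_command", "kwargs": {"motion": [{"dx":-0.276,"dy":-0.239,"dz":-0.08,"jaw":0.06},{"dx":-0.276,"dy":-0.239,"dz":-0.08},{"dx":-0.276,"dy":-0.239,"dz":-0.08},{"dx":-0.276,"dy":-0.239,"dz":-0.08},{"dx":-0.276,"dy":-0.239,"dz":-0.08},{"dx":-0.276,"dy":-0.239,"dz":-0.08},{"dx":-0.276,"dy":-0.239,"dz":-0.08},{"dx":-0.276,"dy":-0.239,"dz":-0.08},{"dx":-0.276,"dy":-0.239,"dz":-0.08},{"dx":-0.276,"dy":-0.239,"dz":-0.08}]}}

```text
$.motion[0]: bad value
```

>>> {"fn": "arm_command", "kwargs": {"motion": [{"dx":-0.276,"dy":-0.239,"dz":-0.08,"twist":0,"jaw":0.06},{"dx":-0.276,"dy":-0.239,"dz":-0.08,"twist":0,"jaw":0.06},{"dx":-0.276,"dy":-0.239,"dz":-0.08,"twist":0,"jaw":0.06},{"dx":-0.276,"dy":-0.239,"dz":-0.08,"twist":0,"jaw":0.06},{"dx":-0.276,"dy":-0.239,"dz":-0.08,"twist":0,"jaw":0.06},{"dx":-0.276,"dy":-0.239,"dz":-0.08,"twist":0,"jaw":0.06},{"dx":-0.276,"dy":-0.239,"dz":-0.08,"twist":0,"jaw":0.06},{"dx":-0.276,"dy":-0.239,"dz":-0.08,"twist":0,"jaw":0.06},{"dx":-0.276,"dy":-0.239,"dz":-0.08,"twist":0,"jaw":0.06},{"dx":-0.276,"dy":-0.239,"dz":-0.08,"twist":0,"jaw":0.06}]}}

```text
time_s: 2.0
tool_pos: [0.4199, 0.3, 0.2987]
tcp_rot: [[-0.926, 0.377, 0.0], [0.377, 0.926, 0.0], [0.0, 0.0, -1.0]]
wrist_force: [0.6, 0.3, 1.1]
opening: 0.644
grasp_force: 0.0
```

>>> {"fn": "arm_command", "kwargs": {"motion": [{"dx":-0.0625,"dy":-0.2335,"dz":-0.05,"twist":-0.307,"jaw":0.06},{"dx":-0.0625,"dy":-0.2335,"dz":-0.05,"twist":-0.307,"jaw":0.06},{"dx":-0.0625,"dy":-0.2335,"dz":-0.05,"twist":-0.307,"jaw":0.06},{"dx":-0.0625,"dy":-0.2335,"dz":-0.05,"twist":-0.307,"jaw":0.06},{"dx":-0.0625,"dy":-0.2335,"dz":-0.05,"twist":-0.307,"jaw":0.06},{"dx":-0.0625,"dy":-0.2335,"dz":-0.05,"twist":-0.307,"jaw":0.06},{"dx":-0.0625,"dy":-0.2335,"dz":-0.05,"twist":-0.307,"jaw":0.06},{"dx":-0.0625,"dy":-0.2335,"dz":-0.05,"twist":-0.307,"jaw":0.06}]}}

```text
time_s: 2.8
tool_pos: [0.3899, 0.0615, 0.3481]
tcp_rot: [[-0.997, 0.077, -0.001], [0.077, 0.997, 0.0], [0.001, 0.0, -1.0]]
wrist_force: [0.6, 0.2, -0.0]
opening: 0.645
grasp_force: 0.0
```

```bash
python3 - <<'E'
from h import *
print(bot.state()["tool_pos"],bot.state()["tcp_rot"][:,1])
im,d,W,P=take("wrist","w1.png"); np.savez("w1.npz",im=im,W=W,d=d)
for k in ("K","extrinsics"): np.save("w1"+k,P[k])
m=(mask(im,"green")>0)
n,l,s,c=cv2.connectedComponentsWithStats(m.astype(np.uint8))
for i in range(1,n):
    if s[i,4]>200: print("green",s[i],np.round(np.median(W[l==i],0),4))
m=(mask(im,"blue")>0)&(W[...,2]>.04)&(W[...,0]>.45); print("bridge",m.sum(),cv2.minAreaRect((W[m][:,:2]*1000).astype(np.float32)),W[m][:,2].mean())
E
```

```text
[0.38992907 0.06146875 0.34805351] [7.72131804e-02 9.97014593e-01 1.63004976e-04]
green [ 214  159   24   76 1459] [ 0.4355 -0.0343  0.0097]
green [ 254  159   22   76 1482] [0.4397 0.0321 0.0097]
green [ 294  159   21   76 1476] [0.4462 0.0979 0.0097]
green [ 332  159   24   76 1477] [0.4494 0.1644 0.0097]
bridge 1325 ((504.91241455078125, 53.356117248535156), (267.5248718261719, 15.444828987121582), 85.51710510253906) 0.05129404255064829
```

View pics/w1.png

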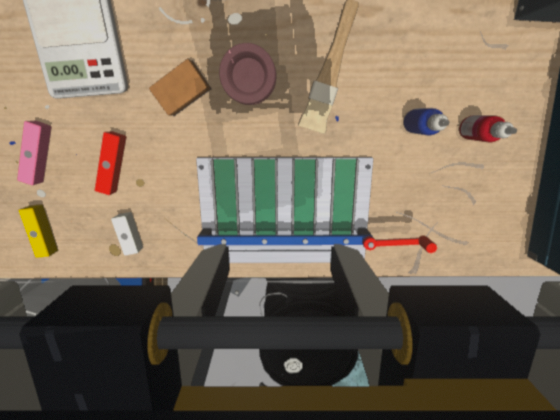

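The wrist view shows red at (109,163), pink at (33,153), yellow at (37,231) and white at (124,235). It also shows the scribed line at row ~250 beyond the bridge. Now I'll measure the bars and confirm red against pink in an enlarged crop.

```bash
python3 - <<'E'
from h import *
f=np.load("w1.npz"); im,W=f["im"],f["W"]
for k,v in topbars(im=im,W=W,box=(.2,.58,-.45,-.12)).items(): print("wrist",k,np.round(v,3))
f=np.load("top0.npz"); im2,W2=f["im"],f["W"]
for k,v in topbars(im=im2,W=W2,box=(.2,.58,-.45,-.12)).items(): print("top",k,np.round(v,3))
cv2.imwrite("pics/crop1.png",cv2.resize(im[100:270,0:160,::-1],None,fx=3.5,fy=3.5,interpolation=cv2.INTER_CUBIC))
E
```

```text
wrist red [ 3.64000e-01 -2.13000e-01 -2.28490e+01  1.00348e+02  2.68170e+01
  1.05500e+03]
wrist yellow [ 4.7000e-01 -3.6500e-01  1.5660e+00  8.9666e+01  2.8556e+01  8.0000e+02]
wrist white [ 2.30000e-01 -2.19000e-01  8.99950e+01  1.16582e+02  5.96470e+01
  1.34900e+03]
top red [ 3.6500e-01 -2.1100e-01 -2.2710e+01  9.7690e+01  2.5021e+01  2.6100e+02]
top yellow [  0.472  -0.363   0.654  87.364  25.693 248.   ]
top white [ 2.28000e-01 -2.18000e-01  8.74910e+01  1.12179e+02  5.71760e+01
  2.64000e+02]
```

View pics/crop1.png

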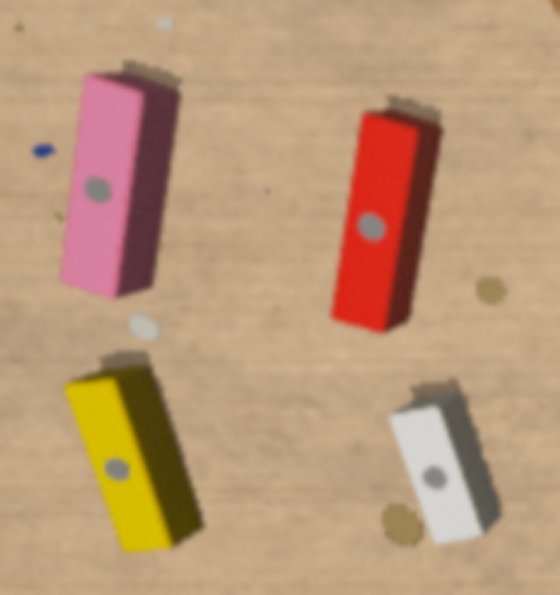

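Red is the saturated bar at right in the crop; pink is the look-alike at left. I'll hover over red first.

>>> {"fn": "arm_command", "kwargs": {"motion": [{"dx":0.0286,"dy":-0.267,"dz":0.15,"twist":0.321,"jaw":0.06},{"dx":0.0286,"dy":-0.267,"dz":0.228,"twist":0.321,"jaw":0.06},{"dx":0.0286,"dy":-0.267,"dz":0.228,"twist":0.321,"jaw":0.06},{"dx":0.0286,"dy":-0.267,"dz":0.228,"twist":0.321,"jaw":0.06},{"dx":0.0286,"dy":-0.267,"dz":0.228,"twist":0.321,"jaw":0.06},{"dx":0.0286,"dy":-0.267,"dz":0.228,"twist":0.321,"jaw":0.06},{"dx":0.0286,"dy":-0.267,"dz":0.228,"twist":0.321,"jaw":0.06},{"dx":0.0286,"dy":-0.267,"dz":0.228,"twist":0.321,"jaw":0.06},{"dx":0.0286,"dy":-0.267,"dz":0.228,"twist":0.321,"jaw":0.06}]}}

```text
time_s: 3.75
tool_pos: [0.3404, -0.203, 0.1196]
tcp_rot: [[-0.921, 0.389, -0.002], [0.389, 0.921, 0.002], [0.003, 0.001, -1.0]]
wrist_force: [0.2, 0.0, -0.2]
opening: 0.645
grasp_force: 0.0
```

```bash
python3 - <<'E'
from h import *
for k,v in topbars(("red",),name="wrist",box=(.2,.58,-.45,-.12)).items(): print("wrist",k,np.round(v,4))
for k,v in topbars(("red","yellow"),name="top",box=(.2,.58,-.45,-.12)).items(): print("top",k,np.round(v,4))
goto(.341,-.2023,.010,67.2)
E
```

```text
wrist red [ 3.64000e-01 -2.13600e-01 -2.22712e+01  9.99817e+01  2.55563e+01
  2.73900e+03]
top red [ 0.2173 -0.1953 12.3764  3.4806  0.      2.    ]
top yellow [  0.472   -0.3627   1.0094  87.7791  26.4607 242.    ]
d [0.0004 0.0002 0.1115] twist deg 0.0 rad 0.0 j6 -1.77
```

>>> {"fn": "arm_command", "kwargs": {"motion": [{"dx":0,"dy":-0.001,"dz":0.04,"twist":0,"jaw":0.06},{"dx":0,"dy":-0.001,"dz":0.08,"twist":0,"jaw":0.06},{"dx":0,"dy":-0.001,"dz":0.105,"twist":0,"jaw":0.06},{"dx":0,"dy":-0.001,"dz":0.1115,"twist":0,"jaw":0.06},{"dx":0,"dy":-0.001,"dz":0.1115,"twist":0,"jaw":0.0},{"dx":0,"dy":-0.001,"dz":0.1115,"twist":0,"jaw":0.0},{"dx":0,"dy":-0.001,"dz":0.1115,"twist":0,"jaw":0.0},{"dx":0,"dy":-0.001,"dz":0.1115,"twist":0,"jaw":0.0},{"dx":0,"dy":-0.001,"dz":0.1115,"twist":0,"jaw":0.0}]}}

```text
time_s: 4.75
tool_pos: [0.3402, -0.2048, 0.0099]
tcp_rot: [[-0.921, 0.389, 0.001], [0.389, 0.921, -0.001], [-0.001, -0.0, -1.0]]
wrist_force: [-1.0, 1.0, 7.6]
opening: 0.277
grasp_force: 29.9
```

>>> {"fn": "arm_command", "kwargs": {"motion": [{"dx":0,"dy":0,"dz":-0.03,"twist":0,"jaw":0.0},{"dx":0,"dy":0,"dz":-0.08,"twist":0,"jaw":0.0},{"dx":0.0505,"dy":0.31,"dz":-0.08,"twist":-0.321,"jaw":0.0},{"dx":0.0505,"dy":0.31,"dz":-0.08,"twist":-0.321,"jaw":0.0},{"dx":0.0505,"dy":0.31,"dz":-0.08,"twist":-0.321,"jaw":0.0},{"dx":0.0505,"dy":0.31,"dz":-0.08,"twist":-0.321,"jaw":0.0},{"dx":0.0505,"dy":0.31,"dz":-0.08,"twist":-0.321,"jaw":0.0},{"dx":0.0505,"dy":0.31,"dz":-0.08,"twist":-0.321,"jaw":0.0},{"dx":0.0505,"dy":0.31,"dz":-0.08,"twist":-0.321,"jaw":0.0},{"dx":0.0505,"dy":0.31,"dz":-0.08,"twist":-0.321,"jaw":0.0}]}}

```text
time_s: 5.75
tool_pos: [0.414, 0.1024, 0.0891]
tcp_rot: [[-0.997, 0.075, -0.001], [0.075, 0.997, 0.0], [0.001, 0.0, -1.0]]
wrist_force: [-0.8, 0.2, -0.6]
opening: 0.279
grasp_force: 29.9
```

```bash
python3 - <<'E'
from h import *
im,d,W,P=take("wrist","w2.png")
for k,v in topbars(("red",),im=im,W=W,zr=(.03,.3),box=(.2,.58,-.1,.22)).items(): print(k,np.round(v,4))
m=(mask(im,"green")>0)
n,l,s,c=cv2.connectedComponentsWithStats(m.astype(np.uint8))
for i in range(1,n):
    if s[i,4]>200: print("green",s[i],np.round(np.median(W[l==i],0),4))
goto(.4144,.1005,.0205,85.5)
E
```

```text
red [ 3.880000e-01  1.035000e-01 -3.476100e+00  1.114343e+02  2.584740e+01
  4.348000e+03]
green [  94  179   53  125 4180] [ 0.4187 -0.0344  0.0097]
green [ 176  179   46  108 4123] [0.4208 0.0328 0.0097]
green [ 257  179   42   37 1462] [0.3972 0.1017 0.0097]
green [ 335  179   46  108 4045] [0.4304 0.1658 0.0098]
d [-0.0006 -0.0005  0.0685] twist deg 0.1 rad 0.0018 j6 -1.31
```

View pics/w2.png

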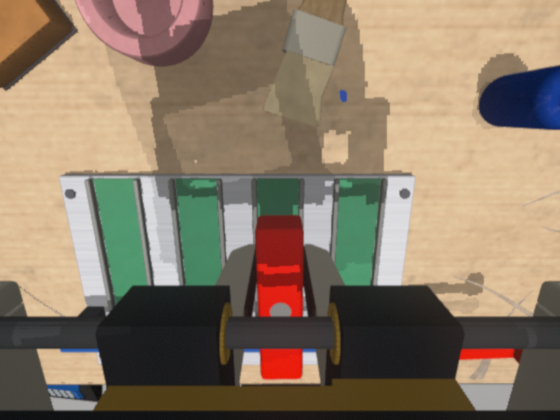

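Red hangs level over lane 2, with the bar at (280,300) aligned to the green. I'll lower it and slide.

>>> {"fn": "arm_command", "kwargs": {"motion": [{"dx":-0.0006,"dy":-0.001,"dz":0.035,"twist":0,"jaw":0.0},{"dx":-0.0006,"dy":-0.001,"dz":0.06,"twist":0,"jaw":0.0},{"dx":-0.0006,"dy":-0.001,"dz":0.0685,"twist":0,"jaw":0.0},{"dx":-0.0006,"dy":-0.001,"dz":0.0685,"twist":0,"jaw":0.0},{"dx":-0.01,"dy":-0.001,"dz":0.0685,"twist":0,"jaw":0.0},{"dx":-0.02,"dy":-0.001,"dz":0.0685,"twist":0,"jaw":0.0},{"dx":-0.03,"dy":-0.001,"dz":0.0685,"twist":0,"jaw":0.0},{"dx":-0.04,"dy":-0.001,"dz":0.0685,"twist":0,"jaw":0.0},{"dx":-0.05,"dy":-0.001,"dz":0.0685,"twist":0,"jaw":0.0},{"dx":-0.054,"dy":-0.001,"dz":0.0685,"twist":0,"jaw":0.0}]}}

```text
time_s: 6.8
tool_pos: [0.4688, 0.0953, 0.0206]
tcp_rot: [[-0.997, 0.079, -0.0], [0.079, 0.997, -0.0], [0.0, -0.0, -1.0]]
wrist_force: [0.7, 0.6, -1.1]
opening: 0.275
grasp_force: 30.0
```

>>> {"fn": "arm_command", "kwargs": {"motion": [{"dx":0,"dy":0,"dz":0,"twist":0,"jaw":0.045},{"dx":0,"dy":0,"dz":0,"twist":0,"jaw":0.045},{"dx":0,"dy":0,"dz":-0.03,"twist":0,"jaw":0.045},{"dx":0,"dy":0,"dz":-0.08,"twist":0,"jaw":0.045},{"dx":-0.05,"dy":0,"dz":-0.1,"twist":0,"jaw":0.045},{"dx":-0.1,"dy":0,"dz":-0.1,"twist":0,"jaw":0.045},{"dx":-0.14,"dy":0,"dz":-0.08,"twist":0,"jaw":0.045},{"dx":-0.15,"dy":0,"dz":-0.07,"twist":0,"jaw":0.045},{"dx":-0.15,"dy":0,"dz":-0.07,"twist":0,"jaw":0.045}]}}

```text
time_s: 7.7
tool_pos: [0.6169, 0.0834, 0.0883]
tcp_rot: [[-0.997, 0.079, -0.004], [0.079, 0.997, -0.0], [0.004, -0.001, -1.0]]
wrist_force: [0.5, -0.4, 0.2]
opening: 0.483
grasp_force: 0.0
```

```bash
python3 - <<'E'
from h import *
print(bot.state()["tool_pos"])
im,d,W,P=take("wrist","w3.png"); np.savez("w3.npz",im=im,W=W,d=d,K=P["K"],E=P["extrinsics"])
E
```

```text
[0.61692778 0.08337628 0.0882969 ]
```

View pics/w3.png

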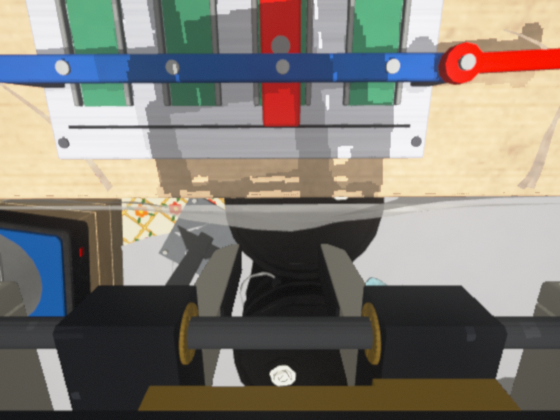

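The picture shows the red bar end at (281,126), right at the scribed line at row 126. Next I'll measure it sub-pixel.

```bash
cat >> h.py <<'E'
from scipy.ndimage import gaussian_filter1d
def plane(u,v,z,K,E):
    u=np.asarray(u,float);v=np.asarray(v,float)
    r=np.stack([(u-K[0,2])/K[0,0],-(v-K[1,2])/K[1,1],-np.ones_like(u)],-1)@E[:3,:3].T
    return E[:3,3]+r*((z-E[2,3])/r[...,2])[...,None]
def lineerr(im,K,E,col,vmin=70,vmax=150,save=None):
    """gap (mm) from bar end to scribed-line centre along jig x; + = past. Line seen as dark row each side."""
    K=np.array(K);E=np.array(E); m=mask(im,col).astype(float)
    g=cv2.cvtColor(im,cv2.COLOR_RGB2GRAY).astype(float)
    sub=m[vmin:vmax]>0; n,l,s,_=cv2.connectedComponentsWithStats(sub.astype(np.uint8))
    i=1+s[1:,4].argmax(); u0,w=s[i,0],s[i,2]; cu=np.arange(u0+w//4,u0+w-w//4)
    vend=np.array([np.where(l[:,c]==i)[0].max()+.5 for c in cu])+vmin
    e=plane(cu,vend,.036,K,E).mean(0)
    pts=[]
    for c in list(range(u0-16,u0-4))+list(range(u0+w+4,u0+w+16)):
        v0=int(np.median(vend)); seg=g[v0-10:v0+14,c]; k=seg.argmin()
        wt=np.clip(np.median(seg)-seg,0,None)[max(k-2,0):k+3]; pts.append((c,v0-10+max(k-2,0)+(wt*np.arange(len(wt))).sum()/wt.sum()))
    pts=np.array(pts); L=plane(pts[:,0],pts[:,1],.010,K,E)
    f=np.polyfit(L[:,1],L[:,0],1); r=L[:,0]-np.polyval(f,L[:,1])
    err=(e[0]-np.polyval(f,e[1]))*np.cos(np.arctan(f[0]))*1000
    print(col,"past line mm",round(err,2),"slope",round(f[0],3),"resid mm",round(r.std()*1000,2),"end rows",vend.min(),vend.max(),"line v",round(np.median(pts[:,1]),1),"end xy",np.round(e[:2],4),"cols",u0,u0+w)
    return err
E
python3 - <<'E'
from h import *
f=np.load("w3.npz"); E=f["E"]; lineerr(f["im"],f["K"],E,"red"); print(np.round(E[:3,3],3))
im,W=f["im"],f["W"]
for v in range(116,132): print(v,im[v,281],np.round(W[v,281],4),im[v,250],np.round(W[v,250,2],4))
E
```

```text
red past line mm -0.52 slope 0.078 resid mm 0.02 end rows 126.5 126.5 line v 125.9 end xy [0.5441 0.0894] cols 262 300
[0.536 0.089 0.254]
116 [206  42  37] [0.5373 0.0903 0.0354] [168 166 171] 0.0093
117 [206  44  39] [0.5379 0.0903 0.0342] [169 168 172] 0.0104
118 [206  41  37] [0.5386 0.0902 0.0346] [168 167 171] 0.0098
119 [206  43  38] [0.5392 0.0901 0.0364] [167 166 169] 0.0101
120 [206  43  37] [0.5399 0.0901 0.0352] [163 163 166] 0.0101
121 [206  42  36] [0.5405 0.09   0.0357] [162 161 165] 0.0095
122 [203  41  35] [0.5412 0.09   0.0359] [161 160 164] 0.0094
123 [197  42  36] [0.5418 0.0899 0.0355] [147 146 149] 0.0085
124 [181  40  35] [0.5425 0.0899 0.0358] [122 121 124] 0.0088
125 [158  41  38] [0.5431 0.0898 0.0356] [85 83 84] 0.0098
126 [113  45  44] [0.5439 0.0898 0.0334] [62 59 59] 0.0086
127 [94 78 79] [0.5455 0.0898 0.0092] [88 85 86] 0.0097
128 [132 129 132] [0.5463 0.0897 0.0087] [141 139 143] 0.0091
129 [159 157 159] [0.547  0.0896 0.0093] [162 160 164] 0.0104
130 [166 164 167] [0.5477 0.0896 0.0107] [167 165 169] 0.0104
131 [168 166 170] [0.5485 0.0895 0.0087] [169 168 171] 0.0109
```

Red is within about 1 mm of the line. Next is white.

```bash
python3 - <<'E'
from h import *
HSV["white"]=((0,0,120),(180,60,255))
for n in ("w1.npz","top0.npz"):
    f=np.load(n); print(topbars(("white",),im=f["im"],W=f["W"],box=(.42,.56,-.28,-.15)))
im,d,W,P=take("top"); 
for k,v in topbars(("white","yellow"),im=im,W=W,box=(.42,.56,-.45,-.15)).items(): print("now",k,np.round(v,4))
E
```

```text
{'white': (0.48665081787109377, -0.21204078674316407, 5.694762229919434, 69.67317962646484, 26.405044555664062, 595)}
{'white': (0.48786990356445314, -0.2104092559814453, 6.690311908721924, 69.0963363647461, 26.202329635620117, 200)}
now white [  0.4879  -0.2104   5.5146  69.8567  25.6717 199.    ]
now yellow [  0.4719  -0.3625   1.3924  88.0465  27.0264 237.    ]
```

>>> {"fn": "arm_command", "kwargs": {"motion": [{"dx":0,"dy":-0.02,"dz":-0.05,"twist":0,"jaw":0.06},{"dx":0.1308,"dy":-0.3087,"dz":-0.05,"twist":-0.18,"jaw":0.06},{"dx":0.1308,"dy":-0.3087,"dz":-0.05,"twist":-0.18,"jaw":0.06},{"dx":0.1308,"dy":-0.3087,"dz":-0.05,"twist":-0.18,"jaw":0.06},{"dx":0.1308,"dy":-0.3087,"dz":-0.05,"twist":-0.18,"jaw":0.06},{"dx":0.1308,"dy":-0.3087,"dz":-0.05,"twist":-0.18,"jaw":0.06},{"dx":0.1308,"dy":-0.3087,"dz":-0.05,"twist":-0.18,"jaw":0.06},{"dx":0.1308,"dy":-0.3087,"dz":-0.05,"twist":-0.18,"jaw":0.06},{"dx":0.1308,"dy":-0.3087,"dz":-0.04,"twist":-0.18,"jaw":0.06}]}}

```text
time_s: 8.7
tool_pos: [0.4615, -0.2154, 0.133]
tcp_rot: [[-0.995, -0.098, 0.004], [-0.098, 0.995, -0.002], [-0.004, -0.003, -1.0]]
wrist_force: [0.8, 0.3, 0.5]
opening: 0.646
grasp_force: 0.0
```

```bash
python3 - <<'E'
from h import *
HSV["white"]=((0,0,120),(180,60,255))
im,d,W,P=take("wrist","w4.png")
print(topbars(("white",),im=im,W=W,box=(.40,.58,-.30,-.12)))
im,d,W,P=take("top"); print(topbars(("yellow",),im=im,W=W))
goto(.4621,-.2140,.010,95.8)
E
```

```text
{'white': (0.487144775390625, -0.21269181823730468, 6.29448938369751, 69.03214263916016, 25.976329803466797, 1846)}
{'yellow': (0.3172412109375, -0.630557861328125, -2.38873291015625, 31.700084686279297, 23.961959838867188, 68)}
d [-1.000e-04 -1.000e-03  1.201e-01] twist deg -0.03 rad -0.0006 j6 -2.15
```

>>> {"fn": "arm_command", "kwargs": {"motion": [{"dx":0,"dy":0,"dz":0.045,"twist":0,"jaw":0.06},{"dx":0,"dy":0,"dz":0.09,"twist":0,"jaw":0.06},{"dx":0,"dy":0,"dz":0.113,"twist":0,"jaw":0.06},{"dx":0,"dy":0,"dz":0.12,"twist":0,"jaw":0.06},{"dx":0,"dy":0,"dz":0.12,"twist":0,"jaw":0.0},{"dx":0,"dy":0,"dz":0.12,"twist":0,"jaw":0.0},{"dx":0,"dy":0,"dz":0.12,"twist":0,"jaw":0.0},{"dx":0,"dy":0,"dz":0.12,"twist":0,"jaw":0.0},{"dx":0,"dy":0,"dz":0.12,"twist":0,"jaw":0.0}]}}

```text
time_s: 9.7
tool_pos: [0.463, -0.2141, 0.0114]
tcp_rot: [[-0.995, -0.101, 0.001], [-0.101, 0.995, -0.001], [-0.001, -0.001, -1.0]]
wrist_force: [-1.5, 2.2, 6.8]
opening: 0.278
grasp_force: 30.0
```

>>> {"fn": "arm_command", "kwargs": {"motion": [{"dx":0,"dy":0,"dz":-0.03,"twist":0,"jaw":0.0},{"dx":0,"dy":0,"dz":-0.08,"twist":0,"jaw":0.0},{"dx":0.0127,"dy":0.25,"dz":-0.08,"twist":0.18,"jaw":0.0},{"dx":0.0127,"dy":0.25,"dz":-0.08,"twist":0.18,"jaw":0.0},{"dx":0.0127,"dy":0.25,"dz":-0.08,"twist":0.18,"jaw":0.0},{"dx":0.0127,"dy":0.25,"dz":-0.08,"twist":0.18,"jaw":0.0},{"dx":0.0127,"dy":0.25,"dz":-0.08,"twist":0.18,"jaw":0.0},{"dx":0.0127,"dy":0.25,"dz":-0.08,"twist":0.18,"jaw":0.0},{"dx":0.0127,"dy":0.25,"dz":-0.08,"twist":0.18,"jaw":0.0}]}}

```text
time_s: 10.6
tool_pos: [0.4247, 0.0345, 0.091]
tcp_rot: [[-0.997, 0.076, 0.001], [0.076, 0.997, -0.0], [-0.001, -0.0, -1.0]]
wrist_force: [-0.3, 0.8, -0.5]
opening: 0.276
grasp_force: 30.0
```

```bash
python3 - <<'E'
from h import *
HSV["white"]=((0,0,100),(180,60,255))
im,d,W,P=take("wrist","w5.png")
for k,v in topbars(("white",),im=im,W=W,zr=(.08,.14),box=(.3,.58,-.1,.15)).items(): print(k,np.round(v,4))
goto(.4251,.0334,.0212,85.5)
E
```

```text
white [ 4.34500e-01  3.32000e-02 -4.69920e+00  4.19121e+01  2.59567e+01
  3.59900e+03]
d [-0.0002  0.      0.0697] twist deg 0.05 rad 0.0008 j6 -1.47
```

>>> {"fn": "arm_command", "kwargs": {"motion": [{"dx":0,"dy":0,"dz":0.04,"twist":0,"jaw":0.0},{"dx":0,"dy":0,"dz":0.062,"twist":0,"jaw":0.0},{"dx":0,"dy":0,"dz":0.0695,"twist":0,"jaw":0.0},{"dx":0,"dy":0,"dz":0.0695,"twist":0,"jaw":0.0},{"dx":-0.01,"dy":0,"dz":0.0695,"twist":0,"jaw":0.0},{"dx":-0.02,"dy":0,"dz":0.0695,"twist":0,"jaw":0.0},{"dx":-0.03,"dy":0,"dz":0.0695,"twist":0,"jaw":0.0},{"dx":-0.04,"dy":0,"dz":0.0695,"twist":0,"jaw":0.0},{"dx":-0.05,"dy":0,"dz":0.0695,"twist":0,"jaw":0.0},{"dx":-0.056,"dy":0,"dz":0.0695,"twist":0,"jaw":0.0}]}}

```text
time_s: 11.65
tool_pos: [0.4816, 0.0291, 0.0211]
tcp_rot: [[-0.997, 0.079, -0.0], [0.079, 0.997, -0.0], [0.0, -0.0, -1.0]]
wrist_force: [-0.9, 0.7, -0.5]
opening: 0.278
grasp_force: 30.0
```

>>> {"fn": "arm_command", "kwargs": {"motion": [{"dx":0,"dy":0,"dz":0,"twist":0,"jaw":0.0},{"dx":0,"dy":0,"dz":0,"twist":0,"jaw":0.045},{"dx":0,"dy":0,"dz":0,"twist":0,"jaw":0.045},{"dx":0,"dy":0,"dz":-0.03,"twist":0,"jaw":0.045},{"dx":0,"dy":0,"dz":-0.08,"twist":0,"jaw":0.045},{"dx":-0.05,"dy":0,"dz":-0.1,"twist":0,"jaw":0.045},{"dx":-0.1,"dy":0,"dz":-0.1,"twist":0,"jaw":0.045},{"dx":-0.125,"dy":0,"dz":-0.08,"twist":0,"jaw":0.045},{"dx":-0.135,"dy":0,"dz":-0.07,"twist":0,"jaw":0.045},{"dx":-0.135,"dy":0,"dz":-0.07,"twist":0,"jaw":0.045}]}}

```text
time_s: 12.65
tool_pos: [0.6146, 0.0185, 0.089]
tcp_rot: [[-0.997, 0.079, -0.003], [0.079, 0.997, 0.0], [0.003, -0.0, -1.0]]
wrist_force: [-0.7, 0.3, -0.2]
opening: 0.477
grasp_force: 0.0
```

```bash
python3 - <<'E'
from h import *
im,d,W,P=take("wrist","w6.png"); np.savez("w6.npz",im=im,W=W,d=d,K=P["K"],E=P["extrinsics"])
lineerr(im,P["K"],P["extrinsics"],"red")
im,d,W,P=take("top")
for k,v in topbars(("yellow",),im=im,W=W,box=(.42,.56,-.45,-.15)).items(): print("now",k,np.round(v,4))
E
```

```text
red past line mm -0.84 slope 0.076 resid mm 0.03 end rows 121.5 122.5 line v 122.0 end xy [0.5437 0.0882] cols 351 397
now yellow [  0.4716  -0.363    0.2948  86.8839  27.1678 246.    ]
```

View pics/w6.png

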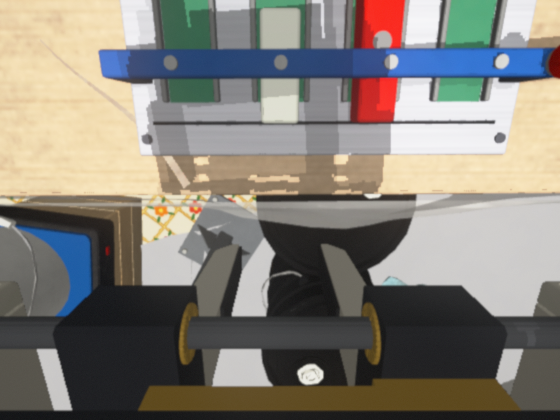

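White's end is at (280,122), on the line beside red's at (374,122). Measuring white while moving on to yellow.

```bash
python3 - <<'E'
from h import *
f=np.load("w6.npz"); im,W,K,E=f["im"],f["W"],f["K"],f["E"]
# depth-step edge, both bars, + gray profile
for u in (272,280,288,365,374,388):
    col=W[90:140,u]; k=np.where(col[:,2]>.025)[0].max(); print(u,90+k,np.round(col[k],4))
for v in range(116,128): print(v,im[v,270:290].mean(0).round(),im[v,365:388].mean(0).round(),im[v,320:345].mean(0).round())
print([np.round(plane([280,374,330],[v]*3,z,K,E)[:,:2],4).tolist() for v,z in((121.5,.036),(122,.01))])
E
```

```text
272 122 [0.5384 0.0189 0.0352]
280 122 [0.5388 0.0244 0.0353]
288 122 [0.5393 0.0299 0.0349]
365 122 [0.5436 0.0832 0.0331]
374 121 [0.5433 0.089  0.0344]
388 121 [0.5441 0.0985 0.0345]
116 [223. 224. 211.] [204.  47.  44.] [142. 141. 144.]
117 [223. 224. 210.] [204.  48.  44.] [141. 140. 143.]
118 [223. 224. 210.] [202.  47.  44.] [142. 141. 144.]
119 [220. 221. 206.] [192.  47.  44.] [143. 141. 144.]
120 [205. 206. 191.] [175.  46.  44.] [129. 127. 130.]
121 [189. 190. 176.] [151.  46.  45.] [90. 88. 89.]
122 [164. 165. 153.] [109.  50.  51.] [60. 56. 57.]
123 [121. 121. 114.] [95. 80. 82.] [70. 68. 69.]
124 [114. 114. 114.] [135. 132. 135.] [109. 108. 109.]
125 [147. 147. 149.] [160. 158. 161.] [135. 133. 136.]
126 [163. 162. 166.] [167. 164. 167.] [143. 142. 144.]
127 [168. 168. 171.] [168. 166. 169.] [145. 144. 147.]
[[[0.5385, 0.0244], [0.5436, 0.0885], [0.5412, 0.0585]], [[0.5394, 0.0244], [0.5452, 0.0961], [0.5425, 0.0626]]]
```

>>> {"fn": "arm_command", "kwargs": {"motion": [{"dx":0,"dy":-0.02,"dz":-0.05,"twist":0,"jaw":0.06},{"dx":0.1378,"dy":-0.395,"dz":-0.05,"twist":-0.096,"jaw":0.06},{"dx":0.1378,"dy":-0.395,"dz":-0.05,"twist":-0.096,"jaw":0.06},{"dx":0.1378,"dy":-0.395,"dz":-0.05,"twist":-0.096,"jaw":0.06},{"dx":0.1378,"dy":-0.395,"dz":-0.05,"twist":-0.096,"jaw":0.06},{"dx":0.1378,"dy":-0.395,"dz":-0.05,"twist":-0.096,"jaw":0.06},{"dx":0.1378,"dy":-0.395,"dz":-0.05,"twist":-0.096,"jaw":0.06},{"dx":0.1378,"dy":-0.395,"dz":-0.05,"twist":-0.096,"jaw":0.06},{"dx":0.1378,"dy":-0.395,"dz":-0.05,"twist":-0.096,"jaw":0.06},{"dx":0.1378,"dy":-0.395,"dz":-0.04,"twist":-0.096,"jaw":0.06}]}}

```text
time_s: 13.75
tool_pos: [0.4442, -0.3682, 0.1336]
tcp_rot: [[-1.0, -0.013, 0.002], [-0.013, 1.0, -0.003], [-0.002, -0.003, -1.0]]
wrist_force: [-0.2, 1.1, 0.2]
opening: 0.647
grasp_force: 0.0
```

```bash
python3 - <<'E'
from h import *
im,d,W,P=take("wrist","w7.png")
v=topbars(("yellow",),im=im,W=W,box=(.35,.58,-.45,-.25))["yellow"]; print(v)
a=np.radians(v[2]); goto(v[0]-.025*np.cos(a),v[1]-.025*np.sin(a),.010,v[2]+90)
E
```

```text
(0.4709287109375, -0.36574520874023436, 1.6249659061431885, 90.1252212524414, 25.610523223876953, 2268)
d [-0.0012 -0.0007  0.1208] twist deg -0.85 rad -0.0148 j6 -2.32
```

>>> {"fn": "arm_command", "kwargs": {"motion": [{"dx":-0.001,"dy":-0.0005,"dz":0.045,"twist":-0.015,"jaw":0.06},{"dx":-0.001,"dy":-0.0005,"dz":0.09,"twist":-0.015,"jaw":0.06},{"dx":-0.001,"dy":-0.0005,"dz":0.113,"twist":-0.015,"jaw":0.06},{"dx":-0.001,"dy":-0.0005,"dz":0.1205,"twist":-0.015,"jaw":0.06},{"dx":-0.001,"dy":-0.0005,"dz":0.1205,"twist":-0.015,"jaw":0.0},{"dx":-0.001,"dy":-0.0005,"dz":0.1205,"twist":-0.015,"jaw":0.0},{"dx":-0.001,"dy":-0.0005,"dz":0.1205,"twist":-0.015,"jaw":0.0},{"dx":-0.001,"dy":-0.0005,"dz":0.1205,"twist":-0.015,"jaw":0.0},{"dx":-0.001,"dy":-0.0005,"dz":0.1205,"twist":-0.015,"jaw":0.0}]}}

```text
time_s: 14.7
tool_pos: [0.448, -0.3651, 0.0115]
tcp_rot: [[-0.999, -0.032, 0.001], [-0.032, 0.999, -0.001], [-0.001, -0.001, -1.0]]
wrist_force: [-1.0, 1.4, 7.3]
opening: 0.279
grasp_force: 30.0
```

>>> {"fn": "arm_command", "kwargs": {"motion": [{"dx":0,"dy":0,"dz":-0.03,"twist":0,"jaw":0.0},{"dx":0,"dy":0,"dz":-0.08,"twist":0,"jaw":0.0},{"dx":0.025,"dy":0.334,"dz":-0.08,"twist":0.11,"jaw":0.0},{"dx":0.025,"dy":0.334,"dz":-0.08,"twist":0.11,"jaw":0.0},{"dx":0.025,"dy":0.334,"dz":-0.08,"twist":0.11,"jaw":0.0},{"dx":0.025,"dy":0.334,"dz":-0.08,"twist":0.11,"jaw":0.0},{"dx":0.025,"dy":0.334,"dz":-0.08,"twist":0.11,"jaw":0.0},{"dx":0.025,"dy":0.334,"dz":-0.08,"twist":0.11,"jaw":0.0},{"dx":0.025,"dy":0.334,"dz":-0.08,"twist":0.11,"jaw":0.0},{"dx":0.025,"dy":0.334,"dz":-0.08,"twist":0.11,"jaw":0.0}]}}

```text
time_s: 15.7
tool_pos: [0.4116, -0.0288, 0.0911]
tcp_rot: [[-0.997, 0.074, 0.001], [0.074, 0.997, 0.001], [-0.001, 0.001, -1.0]]
wrist_force: [0.0, -0.6, -1.7]
opening: 0.277
grasp_force: 29.9
```

```bash
python3 - <<'E'
from h import *
im,d,W,P=take("wrist","w8.png")
for k,v in topbars(("yellow",),im=im,W=W,zr=(.08,.14),box=(.3,.58,-.1,.15)).items(): print(k,np.round(v,4))
goto(.4123,-.0318,.0213,85.5)
E
```

```text
yellow [ 4.16100e-01 -2.97000e-02 -4.71510e+00  5.41612e+01  2.57551e+01
  4.16300e+03]
d [-0.0004 -0.0014  0.0698] twist deg 0.24 rad 0.0041 j6 -1.63
```

>>> {"fn": "arm_command", "kwargs": {"motion": [{"dx":0,"dy":-0.001,"dz":0.04,"twist":0.004,"jaw":0.0},{"dx":0,"dy":-0.001,"dz":0.062,"twist":0.004,"jaw":0.0},{"dx":0,"dy":-0.001,"dz":0.0697,"twist":0.004,"jaw":0.0},{"dx":0,"dy":-0.001,"dz":0.0697,"twist":0.004,"jaw":0.0},{"dx":-0.01,"dy":-0.001,"dz":0.0697,"twist":0.004,"jaw":0.0},{"dx":-0.02,"dy":-0.001,"dz":0.0697,"twist":0.004,"jaw":0.0},{"dx":-0.03,"dy":-0.001,"dz":0.0697,"twist":0.004,"jaw":0.0},{"dx":-0.04,"dy":-0.001,"dz":0.0697,"twist":0.004,"jaw":0.0},{"dx":-0.05,"dy":-0.001,"dz":0.0697,"twist":0.004,"jaw":0.0},{"dx":-0.056,"dy":-0.001,"dz":0.0697,"twist":0.004,"jaw":0.0}]}}

```text
time_s: 16.75
tool_pos: [0.4687, -0.0373, 0.0208]
tcp_rot: [[-0.997, 0.082, -0.0], [0.082, 0.997, 0.0], [0.0, -0.0, -1.0]]
wrist_force: [-0.8, 0.8, -1.3]
opening: 0.277
grasp_force: 30.0
```

>>> {"fn": "arm_command", "kwargs": {"motion": [{"dx":0,"dy":0,"dz":0,"twist":0,"jaw":0.0},{"dx":0,"dy":0,"dz":0,"twist":0,"jaw":0.045},{"dx":0,"dy":0,"dz":0,"twist":0,"jaw":0.045},{"dx":0,"dy":0,"dz":-0.03,"twist":0,"jaw":0.045},{"dx":0,"dy":0,"dz":-0.08,"twist":0,"jaw":0.045},{"dx":-0.05,"dy":0,"dz":-0.1,"twist":0,"jaw":0.045},{"dx":-0.1,"dy":0.04,"dz":-0.1,"twist":0,"jaw":0.045},{"dx":-0.14,"dy":0.06,"dz":-0.08,"twist":0,"jaw":0.045},{"dx":-0.15,"dy":0.06,"dz":-0.07,"twist":0,"jaw":0.045},{"dx":-0.15,"dy":0.06,"dz":-0.07,"twist":0,"jaw":0.045}]}}

```text
time_s: 17.75
tool_pos: [0.6228, 0.0113, 0.0883]
tcp_rot: [[-0.997, 0.081, -0.003], [0.081, 0.997, 0.0], [0.003, -0.0, -1.0]]
wrist_force: [-0.1, 0.1, -1.0]
opening: 0.484
grasp_force: 0.0
```

```bash
cat >> h.py <<'E'
def ends(im,W,K,E,k=9):
    """depth-step bar ends in lanes 0-2 vs line, both fitted"""
    K=np.array(K);E=np.array(E); g=cv2.cvtColor(im,cv2.COLOR_RGB2GRAY).astype(float)
    ex=np.array([.99694,-.0781]); ey=np.array([.0781,.99694]); xy=W[...,:2]; J=xy@ex; Y=xy@ey
    zone=(J>.528)&(J<.55)&(W[...,2]<.02)
    for n,y0 in enumerate((.0005,.0665,.1325,.1985)):
        b=(abs(Y-y0)<.009)&(W[...,2]>.029)&(W[...,2]<.043)&(J>.512)
        if b.sum()<30: print("lane",n,"empty"); continue
        cols=np.unique(np.where(b)[1]); ve=np.array([np.where(b[:,c])[0].max()+.5 for c in cols])
        e=(plane(cols,ve,.036,K,E)[:,:2]@ex).mean()
        L=[]
        for s in (-1,1):
            q=zone&(abs(Y-y0-s*.024)<.005)
            for c in np.unique(np.where(q)[1]):
                r=np.where(q[:,c])[0]; sg=g[r,c]; wt=np.clip(np.median(sg)-15-sg,0,None)
                if wt.sum()>20: L.append(plane([c],[(wt*r).sum()/wt.sum()],.010,K,E)[0,:2]@ex)
        print("lane",n,"end",round(e*1e3,2),"line",round(np.mean(L)*1e3,2),"+-",round(np.std(L)*1e3,2),"past mm",round((e-np.mean(L))*1e3,2),"colour",im[b].mean(0).round())
E
python3 - <<'E'
from h import *
im,d,W,P=take("wrist","w9.png"); np.savez("w9.npz",im=im,W=W,d=d,K=P["K"],E=P["extrinsics"])
ends(im,W,P["K"],P["extrinsics"])
f=np.load("w6.npz"); ends(f["im"],f["W"],f["K"],f["E"])
E
```

```text
lane 0 end 535.75 line 535.97 +- 0.51 past mm -0.22 colour [165. 139.  10.]
lane 1 end 535.77 line 535.7 +- 1.4 past mm 0.07 colour [190. 190. 177.]
lane 2 end 533.66 line 535.92 +- 0.33 past mm -2.26 colour [243.  49.  41.]
lane 3 empty
lane 0 empty
lane 1 end 535.54 line 536.23 +- 0.04 past mm -0.69 colour [209. 210. 197.]
lane 2 end 534.24 line 535.99 +- 0.24 past mm -1.75 colour [217.  47.  43.]
lane 3 empty
```

View pics/w9.png

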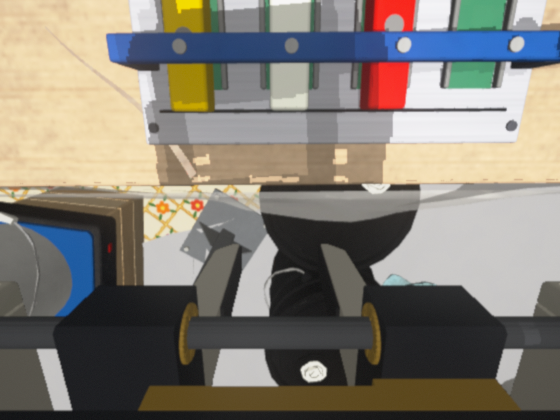

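Yellow (188,110), white (290,109) and red (385,108) are on the line at row 110. Red may be 1 to 2 mm short, so I'll regrip it and nudge it forward.

```bash
python3 - <<'E'
from h import *
f=np.load("w9.npz"); im=f["im"]
cv2.imwrite("pics/c9.png",cv2.resize(im[85:130,140:440,::-1],(800,480),interpolation=cv2.INTER_NEAREST)) 
goto(.4688,.0953,.125,85.5); goto(.4688,.0953,.0206,85.5)
E
```

```text
d [ 0.1596  0.0719 -0.0351] twist deg -0.14 rad -0.0025 j6 -1.51
d [0.1593 0.0719 0.0693] twist deg -0.14 rad -0.0025 j6 -1.51
```

View pics/c9.png

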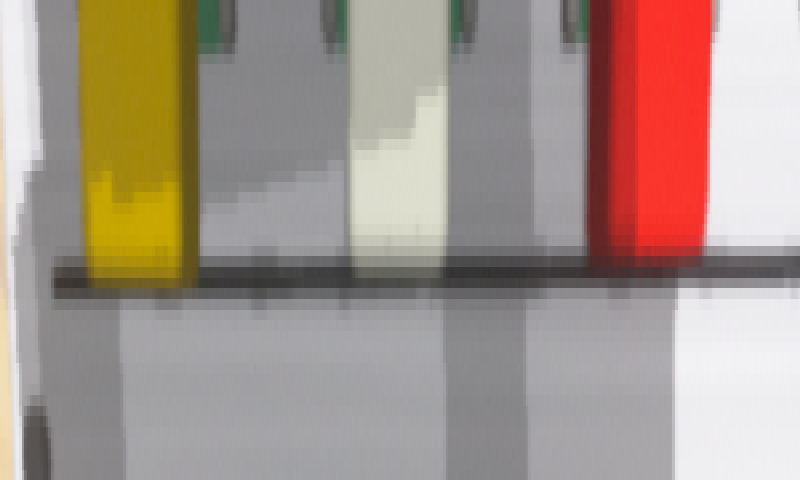

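The crop shows yellow's and white's ends covering the line, while red's end just touches the line's near edge (about 1.5 mm short). I'm nudging red 1.5 mm.

>>> {"fn": "arm_command", "kwargs": {"motion": [{"dx":0.03,"dy":0.02,"dz":-0.035,"twist":0,"jaw":0.045},{"dx":0.08,"dy":0.04,"dz":-0.035,"twist":0,"jaw":0.045},{"dx":0.13,"dy":0.06,"dz":-0.035,"twist":0,"jaw":0.045},{"dx":0.16,"dy":0.072,"dz":-0.035,"twist":0,"jaw":0.045},{"dx":0.16,"dy":0.072,"dz":-0.035,"twist":0,"jaw":0.045},{"dx":0.16,"dy":0.072,"dz":0.01,"twist":0,"jaw":0.045},{"dx":0.16,"dy":0.072,"dz":0.05,"twist":0,"jaw":0.045},{"dx":0.16,"dy":0.072,"dz":0.068,"twist":0,"jaw":0.045},{"dx":0.16,"dy":0.072,"dz":0.068,"twist":0,"jaw":0.045},{"dx":0.16,"dy":0.072,"dz":0.068,"twist":0,"jaw":0.045}]}}

```text
time_s: 18.8
tool_pos: [0.4689, 0.0948, 0.0241]
tcp_rot: [[-0.997, 0.082, 0.001], [0.082, 0.997, 0.0], [-0.001, 0.0, -1.0]]
wrist_force: [0.1, -0.1, 0.5]
opening: 0.485
grasp_force: 0.0
```

>>> {"fn": "arm_command", "kwargs": {"motion": [{"dx":0,"dy":0,"dz":0,"twist":0,"jaw":0.0},{"dx":0,"dy":0,"dz":0,"twist":0,"jaw":0.0},{"dx":0,"dy":0,"dz":0,"twist":0,"jaw":0.0},{"dx":0,"dy":0,"dz":0,"twist":0,"jaw":0.0},{"dx":-0.0015,"dy":0,"dz":0,"twist":0,"jaw":0.0},{"dx":-0.0015,"dy":0,"dz":0,"twist":0,"jaw":0.0},{"dx":-0.0015,"dy":0,"dz":0,"twist":0,"jaw":0.0}]}}

```text
time_s: 19.5
tool_pos: [0.4704, 0.0951, 0.0239]
tcp_rot: [[-0.997, 0.082, 0.001], [0.082, 0.997, 0.0], [-0.001, 0.0, -1.0]]
wrist_force: [-3.1, 0.1, 7.2]
opening: 0.274
grasp_force: 30.0
```

>>> {"fn": "arm_command", "kwargs": {"motion": [{"dx":0,"dy":0,"dz":0,"twist":0,"jaw":0.045},{"dx":0,"dy":0,"dz":0,"twist":0,"jaw":0.045},{"dx":0,"dy":0,"dz":-0.03,"twist":0,"jaw":0.045},{"dx":0,"dy":0,"dz":-0.08,"twist":0,"jaw":0.045},{"dx":-0.05,"dy":0,"dz":-0.1,"twist":0,"jaw":0.045},{"dx":-0.1,"dy":-0.04,"dz":-0.1,"twist":0,"jaw":0.045},{"dx":-0.14,"dy":-0.06,"dz":-0.08,"twist":0,"jaw":0.045},{"dx":-0.15,"dy":-0.06,"dz":-0.07,"twist":0,"jaw":0.045},{"dx":-0.15,"dy":-0.06,"dz":-0.07,"twist":0,"jaw":0.045}]}}

```text
time_s: 20.4
tool_pos: [0.6155, 0.0215, 0.0901]
tcp_rot: [[-0.997, 0.084, -0.003], [0.084, 0.997, -0.0], [0.003, -0.0, -1.0]]
wrist_force: [-1.1, -0.8, -0.3]
opening: 0.484
grasp_force: 0.0
```

```bash
python3 - <<'E'
from h import *
im,d,W,P=take("wrist","w10.png"); np.savez("w10.npz",im=im,W=W,d=d,K=P["K"],E=P["extrinsics"])
ends(im,W,P["K"],P["extrinsics"]); lineerr(im,P["K"],P["extrinsics"],"red"); lineerr(im,P["K"],P["extrinsics"],"yellow")
m=(mask(im,"red")>0)&(W[...,2]>.075)&(W[...,1]>.18); print("handle wrist",m.sum(), W[m].mean(0) if m.any() else 0)
im,d,W,P=take("top"); m=(mask(im,"red")>0)&(W[...,2]>.08)&(W[...,0]>.45); p=W[m]; print("handle top",len(p),np.round([p.min(0),p.max(0),p.mean(0)],4))
m=(mask(im,"red")>0)&(W[...,2]>.045)&(W[...,0]>.45);print(cv2.minAreaRect((W[m][:,:2]*1000).astype(np.float32)))
im,d,W,P=take("scene"); m=(mask(im,"red")>0)&(W[...,2]>.08)&(W[...,0]>.45); p=W[m]; print("handle scene",len(p),np.round([p.min(0),p.max(0),p.mean(0)],4))
f=np.load("w1.npz"); im,W=f["im"],f["W"]; m=(mask(im,"red")>0)&(W[...,2]>.078)&(W[...,0]>.45); p=W[m]; print("handle w1",len(p),np.round([p.min(0),p.max(0),p.mean(0)],4))
c=W[210:270,350:450][(mask(im,"red")>0)[210:270,350:450]]; print(np.round([c.min(0),c.max(0)],3))
print(bot.state()["tool_pos"])
E
```

```text
lane 0 end 534.45 line 536.35 +- 0.3 past mm -1.9 colour [174. 146.  17.]
lane 1 end 535.48 line 536.2 +- 0.04 past mm -0.72 colour [206. 206. 193.]
lane 2 end 535.17 line 536.05 +- 0.2 past mm -0.87 colour [212.  46.  43.]
lane 3 empty
red past line mm -0.07 slope 0.078 resid mm 0.06 end rows 121.5 121.5 line v 120.7 end xy [0.5445 0.088 ] cols 346 391
yellow past line mm -2.08 slope -0.061 resid mm 2.76 end rows 123.5 123.5 line v 122.1 end xy [ 0.5348 -0.0419] cols 155 203
handle wrist 0 0
handle top 27 [[0.5117 0.2738 0.0848]
 [0.5256 0.2881 0.0947]
 [0.5183 0.2811 0.0898]]
((517.9636840820312, 238.53431701660156), (99.48743438720703, 17.741609573364258), 86.64642333984375)
handle scene 23 [[0.5062 0.2703 0.0804]
 [0.519  0.2847 0.0927]
 [0.513  0.2762 0.0879]]
handle w1 130 [[0.5096 0.2697 0.078 ]
 [0.5259 0.2873 0.0917]
 [0.5169 0.2775 0.0874]]
[[ 0.308  0.067 -0.002]
 [ 0.553  0.287  0.514]]
[0.61421672 0.02323206 0.09308691]
```

```bash
python3 - <<'E'
from h import *
f=np.load("w10.npz"); im=f["im"]
cv2.imwrite("pics/c10.png",cv2.resize(im[97:142,130:430,::-1],(800,480),interpolation=cv2.INTER_NEAREST)) 
E
```

```text
(no output)
```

View pics/c10.png

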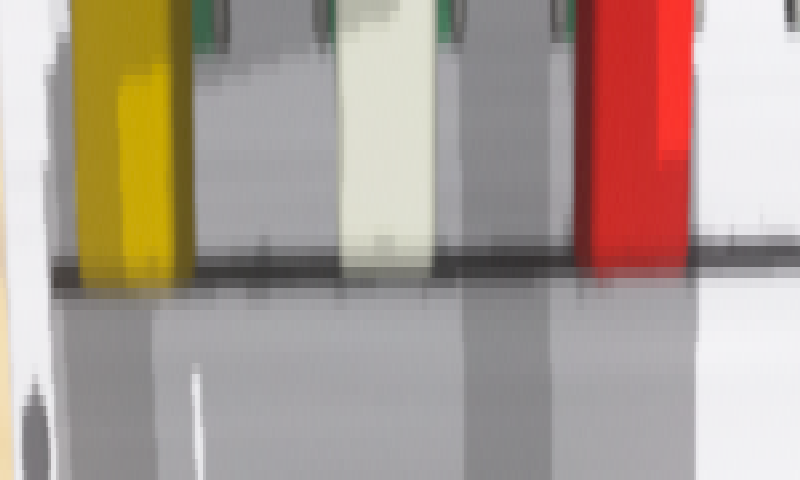

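All three ends now cover the line at crop row ~275. The lever is next: I'll cage its handle with the fingers along the tangent.

>>> {"fn": "arm_command", "kwargs": {"motion": [{"dx":0,"dy":0.02,"dz":-0.05,"twist":0.15,"jaw":0.06},{"dx":0.117,"dy":0.248,"dz":-0.07,"twist":1.518,"jaw":0.06},{"dx":0.117,"dy":0.248,"dz":-0.07,"twist":1.518,"jaw":0.06},{"dx":0.117,"dy":0.248,"dz":-0.07,"twist":1.518,"jaw":0.06},{"dx":0.117,"dy":0.248,"dz":-0.07,"twist":1.518,"jaw":0.06},{"dx":0.117,"dy":0.248,"dz":-0.07,"twist":1.518,"jaw":0.06},{"dx":0.117,"dy":0.248,"dz":-0.07,"twist":1.518,"jaw":0.06},{"dx":0.117,"dy":0.248,"dz":-0.07,"twist":1.518,"jaw":0.06},{"dx":0.117,"dy":0.248,"dz":-0.07,"twist":1.518,"jaw":0.06},{"dx":0.117,"dy":0.248,"dz":-0.07,"twist":1.518,"jaw":0.06}]}}

```text
time_s: 21.55
tool_pos: [0.5172, 0.2804, 0.1642]
tcp_rot: [[-0.024, 1.0, 0.001], [1.0, 0.024, 0.001], [0.001, 0.001, -1.0]]
wrist_force: [0.7, -0.1, 0.4]
opening: 0.647
grasp_force: 0.0
```

>>> {"fn": "arm_command", "kwargs": {"motion": [{"dx":0,"dy":0,"dz":0,"twist":0.1,"jaw":0.06},{"dx":0,"dy":0,"dz":0,"twist":0.1,"jaw":0.06}]}}

```text
time_s: 21.75
tool_pos: [0.5175, 0.2801, 0.1641]
tcp_rot: [[0.072, 0.997, 0.001], [0.997, -0.072, 0.001], [0.001, 0.001, -1.0]]
wrist_force: [0.0, -0.6, 0.3]
opening: 0.643
grasp_force: 0.0
```

```bash
python3 - <<'E'
from h import *
im,d,W,P=take("wrist","w11.png")
m=(mask(im,"red")>0)&(W[...,2]>.05)&(W[...,2]<.1)&(W[...,1]>.17); p=W[m]
print(m.sum(), cv2.minAreaRect((p[:,:2]*1000).astype(np.float32)))
q=p[p[:,2]>.084]; print("handle top",len(q),np.round([q.min(0),q.max(0)],4))
print(bot.state()["tool_pos"],bot.state()["tcp_rot"][:2,1])
goto(.518,.280,.065,-1.5)
E
```

```text
2408 ((452.02740478515625, 304.7066345214844), (79.91167449951172, 265.948974609375), 44.211788177490234)
handle top 340 [[0.5108 0.2726 0.0843]
 [0.527  0.2889 0.0913]]
[0.51762399 0.28002101 0.16387726] [ 0.9976516  -0.06848399]
d [-0.0001  0.0003  0.0989] twist deg -2.43 rad -0.0424 j6 0.52
```

View pics/w11.png

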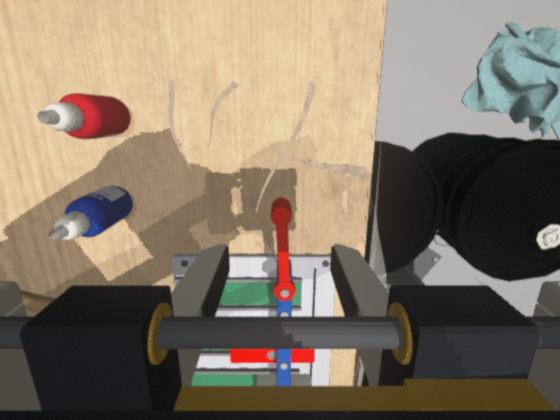

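The handle top is centred at (0.519, 0.2805), between the open fingers; it sits at (281,210) in the image. I'll descend and cage it.

>>> {"fn": "arm_command", "kwargs": {"motion": [{"dx":0.0005,"dy":0.001,"dz":0.04,"twist":-0.033,"jaw":0.06},{"dx":0.0005,"dy":0.001,"dz":0.08,"twist":-0.033,"jaw":0.06},{"dx":0.0005,"dy":0.001,"dz":0.097,"twist":-0.033,"jaw":0.06},{"dx":0.0005,"dy":0.001,"dz":0.097,"twist":-0.033,"jaw":0.026},{"dx":0.0005,"dy":0.001,"dz":0.097,"twist":-0.033,"jaw":0.026},{"dx":0.0005,"dy":0.001,"dz":0.097,"twist":-0.033,"jaw":0.026},{"dx":0.0005,"dy":0.001,"dz":0.097,"twist":-0.033,"jaw":0.026}]}}

```text
time_s: 22.5
tool_pos: [0.52, 0.2805, 0.0678]
tcp_rot: [[0.038, 0.999, 0.002], [0.999, -0.038, 0.001], [0.001, 0.002, -1.0]]
wrist_force: [-0.1, -0.7, -0.3]
opening: 0.351
grasp_force: 0.0
```

>>> {"fn": "arm_command", "kwargs": {"motion": [{"dx":-0.001,"dy":-0.0127,"dz":0,"twist":-0.149,"jaw":0.026},{"dx":-0.0038,"dy":-0.0251,"dz":0,"twist":-0.298,"jaw":0.026},{"dx":-0.0085,"dy":-0.037,"dz":0,"twist":-0.447,"jaw":0.026},{"dx":-0.0148,"dy":-0.048,"dz":0,"twist":-0.596,"jaw":0.026},{"dx":-0.0228,"dy":-0.0579,"dz":0,"twist":-0.745,"jaw":0.026},{"dx":-0.0322,"dy":-0.0666,"dz":0,"twist":-0.894,"jaw":0.026},{"dx":-0.0427,"dy":-0.0737,"dz":0,"twist":-1.043,"jaw":0.026},{"dx":-0.0542,"dy":-0.0792,"dz":0,"twist":-1.192,"jaw":0.026},{"dx":-0.0664,"dy":-0.0829,"dz":0,"twist":-1.341,"jaw":0.026},{"dx":-0.0748,"dy":-0.0844,"dz":0,"twist":-1.45,"jaw":0.026}]}}

```text
time_s: 23.5
tool_pos: [0.4322, 0.2085, 0.0671]
tcp_rot: [[-0.988, 0.153, 0.002], [0.153, 0.988, 0.001], [-0.001, 0.001, -1.0]]
wrist_force: [1.2, 1.8, -0.1]
opening: 0.283
grasp_force: 0.8
```

>>> {"fn": "arm_command", "kwargs": {"motion": [{"dx":0,"dy":-0.004,"dz":0,"twist":-0.07,"jaw":0.026},{"dx":0,"dy":-0.007,"dz":0,"twist":-0.07,"jaw":0.026},{"dx":0,"dy":-0.009,"dz":0,"twist":-0.07,"jaw":0.026},{"dx":0,"dy":-0.009,"dz":0,"twist":-0.07,"jaw":0.026}]}}

```text
time_s: 23.9
tool_pos: [0.4308, 0.1997, 0.0663]
tcp_rot: [[-0.996, 0.091, 0.0], [0.091, 0.996, 0.0], [-0.0, 0.0, -1.0]]
wrist_force: [-0.0, 0.0, 0.1]
opening: 0.279
grasp_force: 0.0
```

>>> {"fn": "arm_command", "kwargs": {"motion": [{"dx":0,"dy":-0.002,"dz":0,"twist":0,"jaw":0.026},{"dx":0,"dy":-0.004,"dz":0,"twist":0,"jaw":0.026},{"dx":0,"dy":-0.005,"dz":0,"twist":0,"jaw":0.026}]}}

```text
time_s: 24.2
tool_pos: [0.4304, 0.1968, 0.0662]
tcp_rot: [[-0.996, 0.09, 0.001], [0.09, 0.996, 0.005], [-0.0, 0.005, -1.0]]
wrist_force: [2.9, 27.2, -4.8]
opening: 0.281
grasp_force: 13.3
```

The force rose to 27 N, so the lever is at its stop. I'll back off, lift clear and check.

>>> {"fn": "arm_command", "kwargs": {"motion": [{"dx":0,"dy":0.003,"dz":0,"twist":0,"jaw":0.026},{"dx":0,"dy":0.004,"dz":0,"twist":0,"jaw":0.032},{"dx":0,"dy":0.004,"dz":0,"twist":0,"jaw":0.032},{"dx":0,"dy":0.004,"dz":-0.03,"twist":0,"jaw":0.032},{"dx":0,"dy":0.004,"dz":-0.08,"twist":0,"jaw":0.032},{"dx":-0.04,"dy":-0.04,"dz":-0.1,"twist":0,"jaw":0.032},{"dx":-0.08,"dy":-0.08,"dz":-0.1,"twist":0,"jaw":0.032},{"dx":-0.12,"dy":-0.12,"dz":-0.1,"twist":0,"jaw":0.032},{"dx":-0.16,"dy":-0.16,"dz":-0.08,"twist":0,"jaw":0.032},{"dx":-0.19,"dy":-0.18,"dz":-0.04,"twist":0,"jaw":0.032}]}}

```text
time_s: 25.2
tool_pos: [0.5856, 0.0154, 0.1272]
tcp_rot: [[-0.996, 0.091, 0.004], [0.091, 0.996, -0.0], [-0.004, -0.0, -1.0]]
wrist_force: [-0.4, 1.4, 1.1]
opening: 0.345
grasp_force: 0.0
```

>>> {"fn": "arm_command", "kwargs": {"motion": [{"dx":0,"dy":0,"dz":0,"twist":0,"jaw":0.032},{"dx":0,"dy":0,"dz":0,"twist":0,"jaw":0.032}]}}

```text
time_s: 25.4
tool_pos: [0.5831, 0.0174, 0.1244]
tcp_rot: [[-0.996, 0.091, -0.002], [0.091, 0.996, -0.0], [0.002, -0.0, -1.0]]
wrist_force: [-0.9, -0.3, 0.7]
opening: 0.343
grasp_force: 0.0
```

```bash
python3 - <<'E'
from h import *
im,d,W,P=take("wrist","w12.png"); ends(im,W,P["K"],P["extrinsics"])
a=cv2.resize(im[60:160,80:440,::-1],(790,300),interpolation=cv2.INTER_CUBIC)
im,d,W,P=take("scene"); b=cv2.resize(im[150:270,140:360,::-1],(550,300),interpolation=cv2.INTER_CUBIC)
cv2.imwrite("pics/fin.png",np.vstack([a,np.pad(b,((0,0),(0,240),(0,0)))]))
m=(mask(im,"red")>0)&(W[...,2]>.08)&(W[...,0]>.35); p=W[m]; print(len(p),np.round([p.min(0),p.max(0)],3))
E
```

```text
lane 0 end 535.2 line 536.26 +- 0.11 past mm -1.06 colour [201. 173.   5.]
lane 1 end 535.44 line 536.36 +- 0.35 past mm -0.92 colour [212. 212. 197.]
lane 2 end 534.6 line 536.76 +- 1.97 past mm -2.16 colour [191.  48.  45.]
lane 3 empty
31 [[0.42  0.19  0.081]
 [0.437 0.208 0.093]]
```

View pics/fin.png

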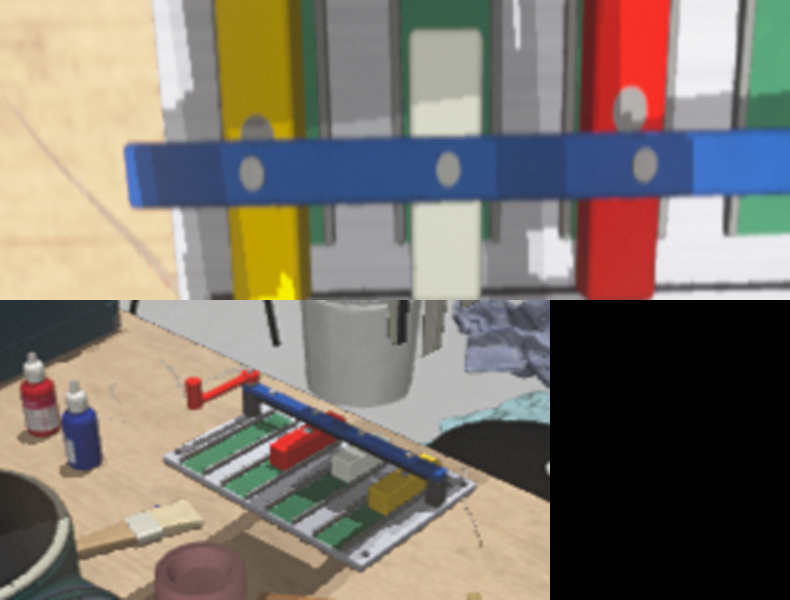

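The lever handle is round to the closed side, both bottles stand, and the bars are still under the bridge. One last check of red before handing in.

```bash
python3 - <<'E'
from h import *
im,d,W,P=take("wrist"); r=[lineerr(im,P["K"],P["extrinsics"],"red",130,175)]
ends(im,W,P["K"],P["extrinsics"])
cv2.imwrite("pics/f2.png",cv2.resize(im[135:175,140:420,::-1],(800,480),interpolation=cv2.INTER_NEAREST))
E
```

```text
red past line mm -0.5 slope 0.076 resid mm 0.06 end rows 158.5 159.5 line v 155.5 end xy [0.5442 0.0881] cols 342 378
lane 0 end 534.79 line 536.27 +- 0.06 past mm -1.48 colour [204. 178.   6.]
lane 1 end 534.25 line 536.28 +- 0.22 past mm -2.03 colour [212. 213. 197.]
lane 2 end 535.41 line 536.11 +- 0.25 past mm -0.7 colour [191.  47.  44.]
lane 3 empty
```

View pics/f2.png

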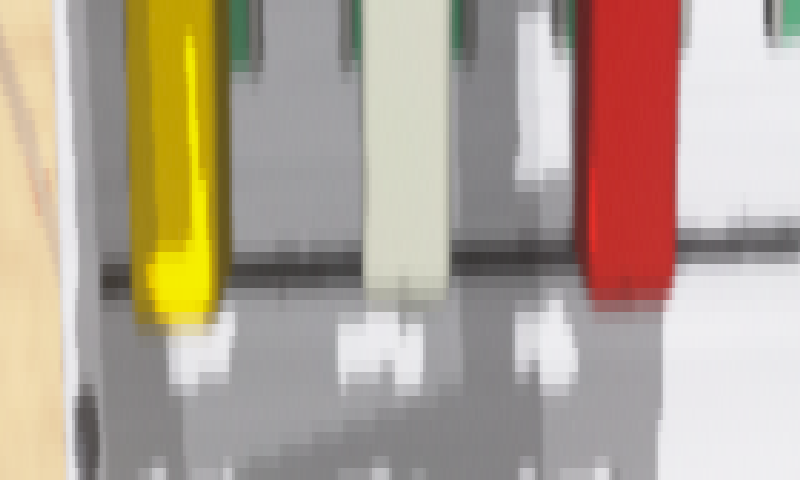

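The parallax view shows the ends past the line by crop offsets of yellow ~43, white ~30 and red ~52. White lags red by over 1 mm, so I'll measure from straight above and closer.

>>> {"fn": "arm_command", "kwargs": {"motion": [{"dx":-0.034,"dy":0.005,"dz":0.02,"twist":0,"jaw":0.032},{"dx":-0.034,"dy":0.005,"dz":0.05,"twist":0,"jaw":0.032},{"dx":-0.034,"dy":0.005,"dz":0.068,"twist":0,"jaw":0.032},{"dx":-0.034,"dy":0.005,"dz":0.068,"twist":0,"jaw":0.032},{"dx":-0.034,"dy":0.005,"dz":0.068,"twist":0,"jaw":0.032},{"dx":-0.034,"dy":0.005,"dz":0.068,"twist":0,"jaw":0.032}]}}

```text
time_s: 26.15
tool_pos: [0.6182, 0.0201, 0.0594]
tcp_rot: [[-0.996, 0.089, 0.002], [0.089, 0.996, -0.0], [-0.002, 0.0, -1.0]]
wrist_force: [-0.0, 0.7, -0.5]
opening: 0.346
grasp_force: 0.0
```

```bash
python3 - <<'E'
from h import *
ims=[];
for _ in range(3):
    im,d,W,P=take("wrist"); ims.append(im.astype(float)); K,E=np.array(P["K"]),np.array(P["extrinsics"]); ends(im,W,K,E)
g=np.mean(ims,0); print("cam",np.round(E[:3,3],4), bot.state()["tool_pos"])
ex=np.array([.99694,-.0781]); ey=np.array([.0781,.99694])
def uv(j,y,z):  # project
    X=np.array([*(j*ex+y*ey),z]); c=E[:3,:3].T@(X-E[:3,3]); return c[0]/-c[2]*K[0,0]+K[0,2], -c[1]/-c[2]*K[1,1]+K[1,2]
js=np.arange(.524,.546,.0005)
def prof(y,z):
    q=np.array([uv(j,y,z) for j in js],np.float32); return cv2.remap(g.astype(np.float32),q[:,0][None],q[:,1][None],cv2.INTER_LINEAR)[0]
for n,y0 in enumerate((.0005,.0665,.1325)):
    P_=[np.mean([prof(y0+o,.036) for o in np.linspace(-.007,.007,9)],0), *[np.mean([prof(y0+s*.025+o,.010) for o in np.linspace(-.005,.005,7)],0) for s in(-1,1)]]
    print("lane",n)
    for k in range(10,len(js),2): print(round(js[k]*1e3,1),P_[0][k].round(),P_[1][k][1].round(),P_[2][k][1].round())
E
```

```text
lane 0 end 534.48 line 536.54 +- 0.43 past mm -2.06 colour [169. 142.  14.]
lane 1 end 535.24 line 536.18 +- 0.07 past mm -0.94 colour [200. 200. 187.]
lane 2 end 534.42 line 536.19 +- 0.36 past mm -1.76 colour [216.  44.  40.]
lane 3 empty
lane 0 end 534.4 line 536.53 +- 0.51 past mm -2.13 colour [169. 142.  14.]
lane 1 end 535.18 line 536.18 +- 0.07 past mm -1.0 colour [198. 198. 185.]
lane 2 end 535.39 line 536.13 +- 0.43 past mm -0.74 colour [217.  44.  39.]
lane 3 empty
lane 0 end 534.05 line 536.43 +- 0.49 past mm -2.39 colour [169. 142.  14.]
lane 1 end 535.82 line 536.2 +- 0.07 past mm -0.37 colour [197. 197. 184.]
lane 2 end 534.95 line 536.2 +- 0.32 past mm -1.25 colour [217.  44.  39.]
lane 3 empty
cam [0.5363 0.0269 0.2243] [0.61808844 0.01996096 0.05867627]
lane 0
529.0 [188. 157.   8.] 176.0 161.0
530.0 [188. 157.   9.] 161.0 162.0
531.0 [188. 157.   9.] 152.0 163.0
532.0 [188. 157.   9.] 150.0 162.0
533.0 [187. 157.  10.] 143.0 162.0
534.0 [185. 155.  11.] 139.0 156.0
535.0 [170. 143.  19.] 117.0 106.0
536.0 [142. 120.  34.] 87.0 58.0
537.0 [123. 116. 100.] 86.0 76.0
5
[... 878 characters left out ...]
5.0 [167. 166. 170.] 163.0 140.0
546.0 [166. 165. 169.] 165.0 141.0
lane 2
529.0 [218.  45.  40.] 138.0 210.0
530.0 [218.  46.  41.] 138.0 210.0
531.0 [218.  46.  41.] 136.0 209.0
532.0 [218.  46.  41.] 133.0 208.0
533.0 [218.  47.  41.] 134.0 208.0
534.0 [215.  46.  41.] 131.0 198.0
535.0 [201.  45.  40.] 87.0 125.0
536.0 [175.  57.  56.] 50.0 70.0
537.0 [159. 134. 136.] 79.0 133.0
538.0 [165. 162. 166.] 124.0 208.0
539.0 [167. 165. 168.] 133.0 215.0
540.0 [171. 169. 172.] 137.0 216.0
541.0 [174. 172. 175.] 139.0 219.0
542.0 [173. 171. 174.] 140.0 222.0
543.0 [169. 167. 170.] 140.0 221.0
544.0 [168. 165. 169.] 137.0 218.0
545.0 [169. 167. 171.] 135.0 215.0
546.0 [169. 167. 171.] 136.0 214.0
```

From straight above, with the line at 536.2, the ends read yellow +0.3 mm, white -0.9 mm and red +0.2 mm. All are within tolerance and the robot is touching nothing, so I'm handing in.

```bash
python3 -c "
from station import bot
print(bot.hand_in())"
```

```text
the job is handed in; nothing more can be done
None
```

I handed in the job with the red, white and yellow bars in lanes 2, 1 and 0, their far ends measured within about 1 mm of the line, the lever swung to its stop, and both bottles standing; no blue bar was on the bench.

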